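# Load the orbital shaker

## Robot

A 7-joint arm with a two-finger parallel gripper is mounted at the origin on the work surface. World frame = base frame: x ahead of the robot, y to its left, z up, the work surface at z = 0. Lengths are in m, angles in degrees, forces in N, time in s.
With the tool pointing down it reaches from about 0.35 to 0.9 m from the base axis. Payload 19.9 kg.
Tool frame: the origin (TCP) lies at the very end of the fingers, on their centre line; the grasp point (between the pads) lies 19 mm behind it (robot.grip_depth is the distance from the TCP to the grasp point, in m); z points along the fingers, y is the line along which they close (so a half turn about z gives the same grasp; the last joint's range is limited). The gripper opens to 94 mm and grips with 3 to 60 N. Pads are 16 mm wide; open, the fingers measure 119 mm over their backs; the gripper's body (75 mm by 177 mm) begins 78 mm behind the grasp point.
Start: joints at [63.111, 23.915, -0.59, 92.452, 0.269, 63.638, -3.037], TCP at [0.259, -0.569, 0.205] pointing down, gripper open.
Joint ranges: [-161.28, 161.28], [-22.2, 115.67], [-73.04, 71.86], [3.21, 147.25], [-68.34, 248.33], [10.77, 114.83], [-161.83, 161.83]. Speed limits (degrees/s): [108.29, 108.29, 136.94, 136.94, 172.46, 172.46, 172.46].

## Interface

Orientations are given as a 3x3 rotation matrix whose columns are the frame's x, y, z axes.
In Python, from plant import robot gives the robot as it stands.
- The arm moves only by the tool carry_out, never from a script. Its argument "increments" is a list of rows, each a list of 3 entries, a list of its own where there are three numbers: the turn, a rotation vector about the tool's x, y, z in degrees, then the shift along the tool's x, y, z in mm, then the closure, from -1 (fully open) to 1 (shut). A call has 1 to 5 rows; each row is the pose to reach, as a shift and turn from the pose commanded when the call began, along the tool's axes at that moment; what a row does not reach only later rows make up. A row lasts 1/12 s, in which the tool goes at most 41.7 mm and 7.16 degrees, less where a joint would pass 70% of its speed; a pose out of reach is approached as far as the arm can. A call with a gripper value outside its range is refused whole. The fingers move at their own pace and stop on an object; the grip force is fixed at half the most. Time passes only in rows, so rows that repeat a pose let the fingers close. It gives the time, the measured TCP pose, the force, the opening and the grip force at its end, in the units of the state.
- robot.read_state(): the state, without advancing time (a new reading comes with each control period).
- robot.read_camera(name): name is "side" or "top"; returns a dict with "image" (400x640x3 uint8, red, green, blue), "z_map" (400x640 float32, m along the optical axis (not along the pixel's ray), 0 where there is no reading), "camera_matrix" (3x3 intrinsics, pixels), "R" (3x3) and "t" (3): a world point X has camera coordinates R X + t. Camera axes: x right, y down, z forward; pixel columns grow to the right and rows downward; lengths in m; the calibration is good to about 2 mm. A picture is of the moment at which its call begins.
- robot.sign_off(): hands the job in; it is judged then, once.
The state is a dict: "t": time; "q": joint angles; "joint_vel": joint speeds; "tau": joint torques, N m; "ee_pos": TCP position; "tool_rot": TCP orientation; "wrist_force": force on the tool from outside, world axes, zero at the start; "torque": the same for the moment, N m; "width": finger opening in m; "grasp_force": force on a finger pad.
Only numpy, scipy, OpenCV 4.12 (cv2) and the standard library are available. Lean on these libraries where they do the work, as an engineer would, in place of code of your own. Each camera call takes 0.05 s, during which the arm holds its last target. There are 200 camera calls.

## Task

Load the shaker: stand each of the four capped amber flasks in the steel clamp on the platform that is made for its size, smallest flask in the smallest clamp and so on up to the largest. Keep the flasks upright, set them down gently so that each stands flat on the bottom of its clamp, and do not knock the beaker or the tube rack. Let go of everything at the end.

Things in the scene. Friction and masses are not known exactly. Their poses are not given: they have to be found in the camera images.
- flask_50: the smallest of four capped amber conical (Erlenmeyer) flasks, 50 mL: loose, flat base 51 mm across, cone narrowing to a slim neck, topped by a round blue screw cap 29 mm across and 22 mm tall; 95 mm high in all, under 0.6 kg. Stands upright on the bench at the start. Origin: centre of its underside; z up its axis. Best taken by the cap, from above, fingers either side.
- flask_125: the second smallest of four capped amber conical (Erlenmeyer) flasks, 125 mL: loose, flat base 67 mm across, cone narrowing to a slim neck, topped by a round blue screw cap 35 mm across and 24 mm tall; 120 mm high in all, under 0.6 kg. Stands upright on the bench at the start. Origin: centre of its underside; z up its axis. Best taken by the cap, from above, fingers either side.
- flask_250: the second largest of four capped amber conical (Erlenmeyer) flasks, 250 mL: loose, flat base 85 mm across, cone narrowing to a slim neck, topped by a round blue screw cap 40 mm across and 26 mm tall; 150 mm high in all, under 0.6 kg. Stands upright on the bench at the start. Origin: centre of its underside; z up its axis. Best taken by the cap, from above, fingers either side.
- flask_500: the largest of four capped amber conical (Erlenmeyer) flasks, 500 mL: loose, flat base 105 mm across, cone narrowing to a slim neck, topped by a round blue screw cap 46 mm across and 28 mm tall; 190 mm high in all, under 0.6 kg. Stands upright on the bench at the start. Origin: centre of its underside; z up its axis. Best taken by the cap, from above, fingers either side.
- clamp_50: smallest of four steel clamps fixed on the shaker's platform, for the 50 mL flask: round plate lined with black rubber (top 3 mm above the origin), four rigid upright prongs at 45 degrees to x and y, inner faces on a 58 mm circle, tips flaring to 80 mm, ending 39 mm above the origin. The flask stands on the plate between them. Origin: plate's underside centre, on the platform 95 mm above the bench; z up.
- clamp_125: second smallest of four steel clamps fixed on the shaker's platform, for the 125 mL flask: round plate lined with black rubber (top 3 mm above the origin), four rigid upright prongs at 45 degrees to x and y, inner faces on a 74 mm circle, tips flaring to 96 mm, ending 42 mm above the origin. The flask stands on the plate between them. Origin: plate's underside centre, on the platform 95 mm above the bench; z up.
- clamp_250: second largest of four steel clamps fixed on the shaker's platform, for the 250 mL flask: round plate lined with black rubber (top 3 mm above the origin), four rigid upright prongs at 45 degrees to x and y, inner faces on a 92 mm circle, tips flaring to 114 mm, ending 46 mm above the origin. The flask stands on the plate between them. Origin: plate's underside centre, on the platform 95 mm above the bench; z up.
- clamp_500: largest of four steel clamps fixed on the shaker's platform, for the 500 mL flask: round plate lined with black rubber (top 3 mm above the origin), four rigid upright prongs at 45 degrees to x and y, inner faces on a 112 mm circle, tips flaring to 134 mm, ending 50 mm above the origin. The flask stands on the plate between them. Origin: plate's underside centre, on the platform 95 mm above the bench; z up.
- beaker: small empty straight-sided glass beaker, 50 mm across (55 mm at the lip), 70 mm high, loose, standing on the bench among the flasks; origin at the centre of its underside, z up. To be left alone.
- tube_rack: white plastic test-tube rack full of capped tubes, 75 mm (its x) by 200 mm (its y), 104 mm high to the caps, loose, on the bench beyond the flasks; origin at the centre of its underside, z up. To be left alone.
Things that resemble listed ones, but are neither listed nor needed, are in the scene too. What is shaped like the flask_500 but green or yellow is not meant.

How it is judged:
By the outcome, as a careful person would: the job done as asked, in the order asked, and still so for the second after the job is handed in, with the robot touching nothing.
It also fails if it takes over 123 s, if anything falls off the work surface, if the arm or the gripper's body presses on something with over 40 N, if the wrist force passes 120 N, or if a joint passes its speed limit or range.

## Working session

There is one attempt and no reset: what is moved stays moved. The work goes in short steps, Python scripts to look and compute and a tool call to move; the robot and the scene stay as the last step left them, time stands still between calls to the robot, and variables do not carry over. Pictures are saved under pics/ and viewed, at most 14 in all, crops included, and the job is handed in when it is done.

Besides the shell and the picture viewer there is one more tool, called after "Call:" by a JSON object that holds its "method" and its "body". carry_out: Moves the arm, as the interface text tells. Its arguments: {"type":"object","properties":{"increments":{"type":"array","items":{"type":"array"}}},"required":["increments"]}

```bash
mkdir -p pics; ls; python3 - <<'E'
from plant import robot
import cv2,numpy as np
s=robot.read_state();print(s['t'],s['ee_pos'],s['tool_rot'],s['width'])
for n in('top','side'):
    c=robot.read_camera(n);np.savez(n+'0.npz',**c);cv2.imwrite(f'pics/{n}0.png',c['image'][:,:,::-1]);print(c['camera_matrix'],c['R'],c['t'])
E
```

```text
pics
0.0 [ 0.25913217 -0.56834377  0.20483818] [[ 9.09883266e-01  4.14863969e-01 -5.73092548e-04]
 [ 4.14864358e-01 -9.09882642e-01  1.06867410e-03]
 [-7.80925817e-05 -1.21012436e-03 -9.99999265e-01]] 0.09364545039202453
[[446.36935037   0.         316.71189537]
 [  0.         446.36935037 197.26656284]
 [  0.           0.           1.        ]] [[-0.02565663 -0.99964875 -0.00664178]
 [-0.99570083  0.02614571 -0.08886091]
 [ 0.08900335  0.00433335 -0.9960219 ]] [-8.06806985e-04  5.42609294e-01  1.41409512e+00]
[[391.15297948   0.         321.24133697]
 [  0.         391.15297948 205.4397314 ]
 [  0.           0.           1.        ]] [[-0.83260475 -0.55363659  0.01599578]
 [-0.42504528  0.62016868 -0.65933854]
 [ 0.35511386 -0.55576733 -0.75167601]] [0.4363225  0.28785279 0.78810851]
```

View pics/top0.png

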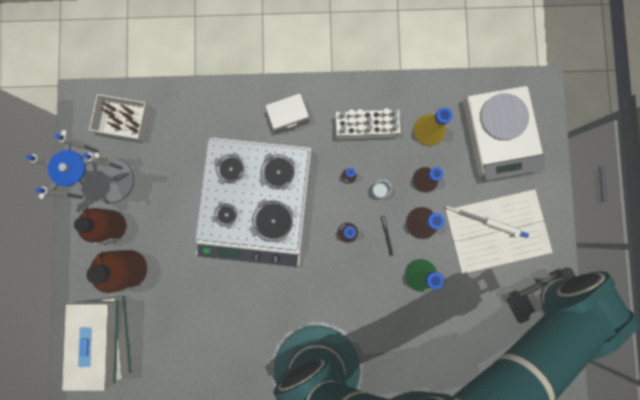

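View pics/side0.png

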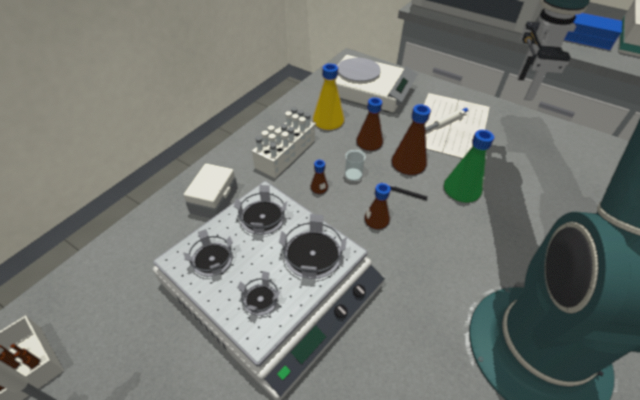

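The top view shows caps at 50 (349,174), 125 (348,232), 250 (436,174) and 500 (436,221). The green decoy is at (436,281), the yellow at (443,116), and the beaker at (381,190). Clamp plates are at about (227,214) smallest, (231,168), (278,171) and (273,220) largest. The side view agrees.

```bash
cat > h.py <<'E'
import numpy as np,cv2
def cast(c,uv,z):
    uv=np.atleast_2d(uv).astype(float);K,R,t=c['camera_matrix'],c['R'],c['t']
    d=np.c_[uv,np.ones(len(uv))]@np.linalg.inv(K).T@R
    o=-R.T@t
    return o+d*((z-o[2])/d[:,2])[:,None]
def cloud(c):
    v,u=np.mgrid[:400,:640];Z=c['z_map'];K=c['camera_matrix']
    P=np.stack([(u-K[0,2])*Z/K[0,0],(v-K[1,2])*Z/K[1,1],Z],-1)
    return (P-c['t'])@c['R']
def proj(c,X):
    p=c['camera_matrix']@(c['R']@np.asarray(X)+c['t']);return p[:2]/p[2]
E
cat > m.py <<'E'
from h import *
for n in('top','side'):
    c=dict(np.load(n+'0.npz'));W=cloud(c);hsv=cv2.cvtColor(c['image'],cv2.COLOR_RGB2HSV)
    m=cv2.inRange(hsv,(100,120,60),(125,255,255))
    k,L,S,C=cv2.connectedComponentsWithStats(m)
    print(n,'caps')
    for i in range(1,k):
        if S[i,4]<25: continue
        P=W[L==i];zt=np.percentile(P[:,2],90)
        h=min([.095,.12,.15,.19],key=lambda a:abs(a-zt))
        sel=(L==i)&(W[...,2]>h-.006)
        v,u=np.nonzero(sel)
        if len(u)<5: continue
        X=cast(c,np.c_[u,v],h)
        (x,y),r=cv2.minEnclosingCircle(X[:,:2].astype(np.float32))
        print(C[i].round(),'ztop %.3f'%zt,h,'c %.4f %.4f d %.4f'%(x,y,2*r),'mean',X[:,:2].mean(0).round(4))
    print('plates')
    m=((c['image'].max(2)<75)&(abs(W[...,2]-.098)<.008)).astype(np.uint8)
    k,L,S,C=cv2.connectedComponentsWithStats(m)
    for i in range(1,k):
        if S[i,4]<100: continue
        cs,_=cv2.findContours((L==i).astype(np.uint8),cv2.RETR_EXTERNAL,cv2.CHAIN_APPROX_NONE)
        X=cast(c,max(cs,key=len)[:,0],.098)[:,:2].astype(np.float32)
        (x,y),r=cv2.minEnclosingCircle(X);e=cv2.fitEllipse(X*1000)
        print(C[i].round(),S[i,4],'c %.4f %.4f d %.4f'%(x,y,2*r),'ell',np.round(e[0],1),np.round(e[1],1))
    # other: beaker area / rack
E
python3 m.py
```

```text
top caps
[444. 115.] ztop 0.194 0.19 c 0.7564 -0.3887 d 0.0466 mean [ 0.7564 -0.3888]
[ 67. 167.] ztop 0.273 0.19 c 0.6367 0.6954 d 0.1233 mean [0.6326 0.7015]
[436. 174.] ztop 0.154 0.15 c 0.5925 -0.3679 d 0.0403 mean [ 0.5922 -0.3677]
[350. 172.] ztop 0.099 0.095 c 0.6113 -0.1195 d 0.0277 mean [ 0.6108 -0.1195]
[436. 221.] ztop 0.194 0.19 c 0.4524 -0.3504 d 0.0456 mean [ 0.4523 -0.3504]
[349. 232.] ztop 0.124 0.12 c 0.4277 -0.1100 d 0.0346 mean [ 0.4273 -0.1101]
[434. 280.] ztop 0.194 0.19 c 0.2859 -0.3397 d 0.0472 mean [ 0.2854 -0.3392]
[ 84. 348.] ztop 0.164 0.15 c 0.1170 0.6631 d 0.0492 mean [0.1169 0.6629]
plates
[230. 168.] 254 c 0.6313 0.2465 d 0.0625 ell [631.8 247.9] [55.6 58.7]
[278. 172.] 447 c 0.6185 0.1004 d 0.0790 ell [618.1 100.7] [72.7 76.7]
[273. 221.] 783 c 0.4678 0.1197 d 0.1005 ell [467.9 119. ] [95.2 97.1]
[226. 214.] 120 c 0.4903 0.2622 d 0.0448 ell [490.6 262.6] [40.  41.8]
side caps
[595.  30.] ztop 0.202 0.19 c 0.1451 -1.1174 d 0.2643 mean [ 0.1573 -1.1751]
[330.  71.] ztop 0.191 0.19 c 0.7514 -0.3838 d 0.0528 mean [ 0.7531 -0.3839]
[374. 105.] ztop 0.151 0.15 c 0.5842 -0.3578 d 0.0591 mean [ 0.5901 -0.3636]
[420. 113.] ztop 0.190 0.19 c 0.4574 -0.3340 d 0.0721 mean [ 0.4516 -0.3454]
[483. 139.] ztop 0.190 0.19 c 0.2820 -0.3349 d 0.0509 mean [ 0.284  -0.3349]
[319. 165.] ztop 0.096 0.095 c 0.6086 -0.1168 d 0.0326 mean [ 0.6097 -0.1167]
[382. 191.] ztop 0.121 0.12 c 0.4262 -0.1064 d 0.0393 mean [ 0.4262 -0.1071]
plates
[413. 142.] 120 c 0.4491 -0.3394 d 0.0596 ell [ 447.9 -333.7] [41.6 54.1]
[262. 213.] 657 c 0.6194 0.0999 d 0.0865 ell [622.8  94.8] [67.  84.9]
[313. 251.] 1384 c 0.4685 0.1191 d 0.1078 ell [471.9 113.8] [ 89.4 105.5]
[211. 256.] 568 c 0.6322 0.2456 d 0.0699 ell [636.2 244. ] [55.2 68. ]
[260. 297.] 424 c 0.4932 0.2605 d 0.0516 ell [493.1 259.8] [45.8 48.7]
[540. 351.] 511 c 0.0098 0.0228 d 0.1600 ell [ -7.3 -19.9] [180.5 212. ]
```

```bash
cat > d.py <<'E'
import sys,numpy as np
from plant import robot
P={'f50':(.6105,-.118),'f125':(.427,-.1085),'f250':(.592,-.366),'f500':(.452,-.348),'c50':(.4917,.261),'c125':(.632,.2465),'c250':(.6188,.1),'c500':(.468,.119)}
s=robot.read_state();R=s['tool_rot'];p=s['ee_pos']
print('t %.2f'%s['t'],p.round(4),'w %.4f'%s['width'],s['grasp_force'],s['wrist_force'].round(1) if hasattr(s['wrist_force'],'round') else s['wrist_force'])
print('yaw',np.degrees(np.arctan2(R[1,0],R[0,0])).round(2),'q',np.round(s['q'],0))
for a in sys.argv[1:]:
    n,z=a.split(',');print(a,'d_mm',((np.r_[P[n],float(z)]-p)@R*1000).round(1))
E
python3 d.py f50,.27 f50,.065
```

```text
t 0.10 [ 0.2592 -0.5684  0.2049] w 0.0941 0.0 [-0.1  1.4  0.9]
yaw 24.51 q [63. 24. -1. 92.  0. 64. -3.]
f50,.27 d_mm [ 506.5 -264.1  -64.8]
f50,.065 d_mm [ 506.5 -263.9  140.2]
```

Call:
{"method": "carry_out", "body": {"increments": [[[0, 0, 0], [0, 0, -40], -1], [[0, 0, 0], [0, 0, -65], -1]]}}

```text
t: 0.27
ee_pos: [0.2591, -0.5684, 0.2717]
tool_rot: [[0.91, 0.415, -0.001], [0.415, -0.91, 0.001], [-0.0, -0.001, -1.0]]
wrist_force: [-0.4, -0.5, 1.2]
width: 0.0941
grasp_force: 0.0
```

Call:
{"method": "carry_out", "body": {"increments": [[[0, 0, 0], [34, -18, 0], -1], [[0, 0, 0], [68, -36, 0], -1], [[0, 0, 0], [102, -53, 0], -1], [[0, 0, 0], [136, -71, 0], -1], [[0, 0, 0], [169, -88, 0], -1]]}}

```text
t: 0.68
ee_pos: [0.3773, -0.4166, 0.2703]
tool_rot: [[0.91, 0.415, -0.0], [0.415, -0.91, 0.0], [-0.0, -0.0, -1.0]]
wrist_force: [-0.5, -0.6, 0.4]
width: 0.0943
grasp_force: 0.0
```

Call:
{"method": "carry_out", "body": {"increments": [[[0, 0, 0], [34, -18, 0], -1], [[0, 0, 0], [68, -36, 0], -1], [[0, 0, 0], [102, -53, 0], -1], [[0, 0, 0], [136, -71, 0], -1], [[0, 0, 0], [169, -88, 0], -1]]}}

```text
t: 1.1
ee_pos: [0.4946, -0.2664, 0.2704]
tool_rot: [[0.91, 0.415, -0.0], [0.415, -0.91, 0.0], [-0.0, -0.0, -1.0]]
wrist_force: [1.0, -0.0, 0.2]
width: 0.0939
grasp_force: 0.0
```

Call:
{"method": "carry_out", "body": {"increments": [[[0, 0, 0], [34, -18, 0], -0.3], [[0, 0, 0], [68, -36, 0], -0.3], [[0, 0, 0], [102, -53, 0], -0.3], [[0, 0, 0], [136, -71, 0], -0.3], [[0, 0, 0], [169, -88, 0], -0.3]]}}

```text
t: 1.52
ee_pos: [0.6119, -0.1163, 0.2702]
tool_rot: [[0.91, 0.415, -0.0], [0.415, -0.91, 0.0], [-0.0, -0.0, -1.0]]
wrist_force: [0.4, 0.5, 0.3]
width: 0.0638
grasp_force: 0.0
```

```bash
python3 d.py f50,.12 f50,.065; python3 - <<'E'
from plant import robot
import cv2
c=robot.read_camera('side');cv2.imwrite('pics/s1.png',cv2.resize(c['image'][60:260,220:520,::-1],(750,500)))
E
```

```text
t 1.52 [ 0.6119 -0.1163  0.2702] w 0.0638 0.0 [0.4 0.5 0.3]
yaw 24.52 q [ 21.  22. -17.  88.   7.  71. -63.]
f50,.12 d_mm [ -1.9   1.1 150.2]
f50,.065 d_mm [ -1.9   1.1 205.2]
```

View pics/s1.png

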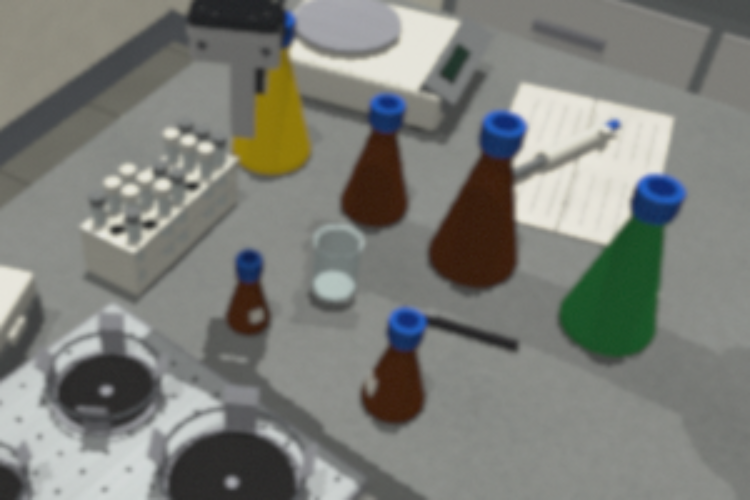

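The fingers are directly above the small flask (crop 248,290), and the beaker at (335,265) is well clear. I'm descending.

Call:
{"method": "carry_out", "body": {"increments": [[[0, 0, 0], [-2, 1, 40], -0.3], [[0, 0, 0], [-2, 1, 80], -0.3], [[0, 0, 0], [-2, 1, 120], -0.3], [[0, 0, 0], [-2, 1, 145], -0.3], [[0, 0, 0], [-2, 1, 150], -0.3]]}}

```text
t: 1.98
ee_pos: [0.607, -0.1195, 0.1156]
tool_rot: [[0.91, 0.415, -0.007], [0.415, -0.91, 0.001], [-0.006, -0.004, -1.0]]
wrist_force: [-0.1, 0.5, -0.9]
width: 0.0612
grasp_force: 0.0
```

Call:
{"method": "carry_out", "body": {"increments": [[[0, 0, 0], [0, 0, 18], -0.3], [[0, 0, 0], [0, 0, 36], -0.3], [[0, 0, 0], [0, 0, 48], -0.3], [[0, 0, 0], [0, 0, 55], -0.3], [[0, 0, 0], [0, 0, 55], -0.3]]}}

```text
t: 2.4
ee_pos: [0.6094, -0.1198, 0.0649]
tool_rot: [[0.91, 0.415, -0.001], [0.415, -0.91, 0.0], [-0.001, -0.001, -1.0]]
wrist_force: [0.7, 0.5, 0.6]
width: 0.0614
grasp_force: 0.0
```

Call:
{"method": "carry_out", "body": {"increments": [[[0, 0, 0], [0, 0, 0], 0.1], [[0, 0, 0], [0, 0, 0], 0.3], [[0, 0, 0], [0, 0, 0], 1], [[0, 0, 0], [0, 0, 0], 1], [[0, 0, 0], [0, 0, 0], 1]]}}

```text
t: 2.82
ee_pos: [0.6099, -0.1199, 0.0659]
tool_rot: [[0.91, 0.415, 0.001], [0.415, -0.91, -0.0], [0.0, 0.0, -1.0]]
wrist_force: [-0.5, -0.9, 0.3]
width: 0.0312
grasp_force: 0.1
```

Call:
{"method": "carry_out", "body": {"increments": [[[0, 0, 0], [0, 0, 0], 1], [[0, 0, 0], [0, 0, 0], 1], [[0, 0, 0], [0, 0, -4], 1], [[0, 0, 0], [0, 0, -10], 1], [[0, 0, 0], [0, 0, -20], 1]]}}

```text
t: 3.23
ee_pos: [0.6092, -0.1198, 0.0854]
tool_rot: [[0.91, 0.415, -0.001], [0.415, -0.91, 0.0], [-0.001, -0.001, -1.0]]
wrist_force: [-0.1, 0.6, -0.7]
width: 0.0284
grasp_force: 30.0
```

```bash
python3 d.py c50,.163
```

```text
t 3.23 [ 0.6092 -0.1198  0.0854] w 0.0284 29.99964416027069 [-0.1  0.6 -0.7]
yaw 24.51 q [ 20.  32. -15.  98.  10.  51. -65.]
c50,.163 d_mm [  51.  -395.2  -77.3]
```

Call:
{"method": "carry_out", "body": {"increments": [[[0, 0, 0], [0, 0, -30], 1], [[0, 0, 0], [0, 0, -65], 1], [[0, 0, 0], [0, 0, -100], 1], [[0, 0, 0], [0, 0, -135], 1], [[0, 0, 0], [0, 0, -155], 1]]}}

```text
t: 3.65
ee_pos: [0.6105, -0.1198, 0.2456]
tool_rot: [[0.91, 0.415, 0.004], [0.415, -0.91, -0.001], [0.004, 0.003, -1.0]]
wrist_force: [0.5, 0.2, -0.2]
width: 0.0283
grasp_force: 30.0
```

Call:
{"method": "carry_out", "body": {"increments": [[[0, 0, 0], [2, -15, 0], 1], [[0, 0, 0], [6, -45, 0], 1], [[0, 0, 0], [10, -75, 0], 1], [[0, 0, 0], [13, -105, 0], 1], [[0, 0, 0], [17, -135, 0], 1]]}}

```text
t: 4.07
ee_pos: [0.568, 0.0116, 0.2407]
tool_rot: [[0.91, 0.415, -0.0], [0.415, -0.91, -0.0], [-0.0, 0.0, -1.0]]
wrist_force: [0.1, -0.0, 0.2]
width: 0.0284
grasp_force: 30.0
```

Call:
{"method": "carry_out", "body": {"increments": [[[0, 0, 0], [4, -30, 0], 1], [[0, 0, 0], [8, -60, 0], 1], [[0, 0, 0], [12, -90, 0], 1], [[0, 0, 0], [16, -120, 0], 1], [[0, 0, 0], [20, -150, 0], 1]]}}

```text
t: 4.48
ee_pos: [0.5239, 0.1564, 0.2407]
tool_rot: [[0.91, 0.415, 0.0], [0.415, -0.91, -0.0], [-0.0, 0.0, -1.0]]
wrist_force: [0.1, -0.5, -0.5]
width: 0.0285
grasp_force: 30.0
```

Call:
{"method": "carry_out", "body": {"increments": [[[0, 0, 0], [4, -30, 0], 1], [[0, 0, 0], [8, -60, 0], 1], [[0, 0, 0], [12, -90, 0], 1], [[0, 0, 0], [14, -105, 0], 1], [[0, 0, 0], [14, -110, 0], 1]]}}

```text
t: 4.9
ee_pos: [0.4904, 0.2638, 0.2407]
tool_rot: [[0.908, 0.419, -0.0], [0.419, -0.908, 0.001], [0.0, -0.001, -1.0]]
wrist_force: [-0.1, -0.2, -0.2]
width: 0.0285
grasp_force: 30.0
```

```bash
python3 d.py c50,.163; python3 - <<'E'
from plant import robot
import cv2,numpy as np
c=robot.read_camera('side');cv2.imwrite('pics/s2.png',cv2.resize(c['image'][140:340,150:390,::-1],(720,600)))
E
```

```text
t 4.90 [0.4904 0.2638 0.2407] w 0.0285 29.99981939792633 [-0.1 -0.2 -0.2]
yaw 24.75 q [  -8.   17.  -28.   99.    9.   66. -104.]
c50,.163 d_mm [ 0.   3.2 77.7]
```

View pics/s2.png

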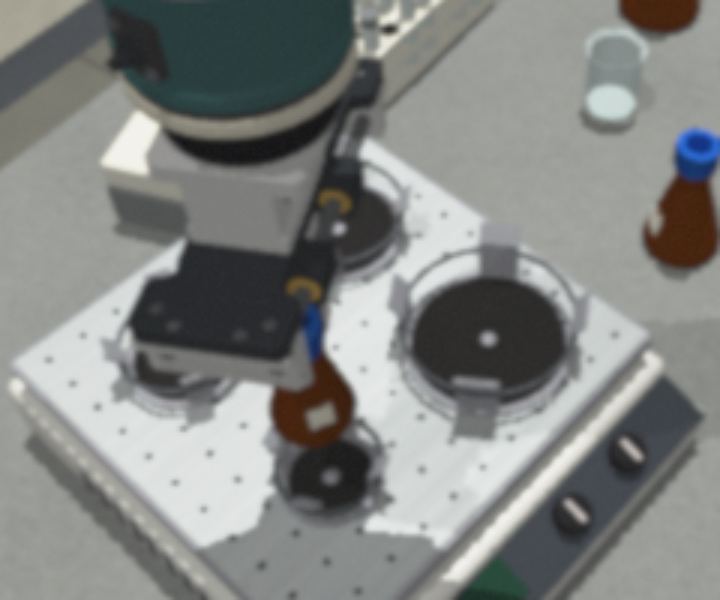

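The held flask hangs upright at crop (313,400) above the small clamp plate at (330,477). Next I compare the base's offset against the prediction.

```bash
cat > chk.py <<'E'
import sys
from h import *
from plant import robot
# args: base diam, tcp height above base, clamp x,y  -> compare amber silhouette with predicted base rim (side+top)
D,hz=float(sys.argv[1]),float(sys.argv[2])
s=robot.read_state();p=s['ee_pos'];a=np.linspace(0,2*np.pi,73)
for n in('side','top'):
    c=robot.read_camera(n);hsv=cv2.cvtColor(c['image'],cv2.COLOR_RGB2HSV)
    m=cv2.inRange(hsv,(0,110,15),(14,255,150))|cv2.inRange(hsv,(174,110,15),(180,255,150))
    rim=np.array([proj(c,[p[0]+D/2*np.cos(t),p[1]+D/2*np.sin(t),p[2]-hz]) for t in a])
    k,L,S,C=cv2.connectedComponentsWithStats(m)
    ctr=rim.mean(0);i=1+np.argmin([np.hypot(*(C[j]-ctr))-(0 if S[j,4]>60 else -999) for j in range(1,k)])
    x,y,w,h,ar=S[i]
    print(n,'mask L/R/bottom',x-.5,x+w-.5,y+h-.5,'pred',rim[:,0].min().round(1),rim[:,0].max().round(1),rim[:,1].max().round(1),'mm/px %.2f'%((c['R']@p+c['t'])[2]/c['camera_matrix'][0,0]*1000))
E
python3 chk.py .051 .065
```

```text
side mask L/R/bottom 241.5 266.5 288.5 pred 240.8 270.2 290.9 mm/px 1.62
top mask L/R/bottom 92.5 129.5 290.5 pred 211.4 229.1 221.9 mm/px 2.73
```

Call:
{"method": "carry_out", "body": {"increments": [[[0, 0, 0], [0, 3, 0], 1], [[0, 0, 0], [0, 3.5, 10], 1], [[0, 0, 0], [0, 3.5, 22], 1], [[0, 0, 0], [0, 3.5, 32], 1], [[0, 0, 0], [0, 3.5, 40], 1]]}}

```text
t: 5.47
ee_pos: [0.4933, 0.2568, 0.1985]
tool_rot: [[0.91, 0.414, -0.002], [0.414, -0.91, -0.001], [-0.002, -0.0, -1.0]]
wrist_force: [1.1, -0.7, -1.0]
width: 0.0284
grasp_force: 30.0
```

Call:
{"method": "carry_out", "body": {"increments": [[[0, 0, 0], [0, 0, 7], 1], [[0, 0, 0], [0, 0, 14], 1], [[0, 0, 0], [0, 0, 21], 1], [[0, 0, 0], [0, 0, 27], 1], [[0, 0, 0], [0, 0, 32], 1]]}}

```text
t: 5.88
ee_pos: [0.4935, 0.2594, 0.1684]
tool_rot: [[0.909, 0.416, 0.001], [0.416, -0.909, 0.003], [0.002, -0.002, -1.0]]
wrist_force: [-2.1, 7.6, 2.9]
width: 0.0285
grasp_force: 30.0
```

```bash
python3 d.py c50,.163
```

```text
t 5.88 [0.4935 0.2594 0.1684] w 0.0285 30.001456439495087 [-2.1  7.6  2.9]
yaw 24.58 q [  -9.   21.  -27.  104.   11.   57. -106.]
c50,.163 d_mm [-1.  -2.2  5.4]
```

Call:
{"method": "carry_out", "body": {"increments": [[[0, 0, 0], [-0.5, -1.5, 0], 1], [[0, 0, 0], [-0.5, -3, 0], 1], [[0, 0, 0], [-0.5, -3, 0], 1], [[0, 0, 0], [-0.5, -3, 1], 1], [[0, 0, 0], [-0.5, -3, 2], 1]]}}

```text
t: 6.3
ee_pos: [0.4921, 0.2599, 0.1665]
tool_rot: [[0.91, 0.415, 0.0], [0.415, -0.91, -0.0], [0.0, 0.0, -1.0]]
wrist_force: [-0.3, 0.6, -0.5]
width: 0.0284
grasp_force: 30.0
```

Call:
{"method": "carry_out", "body": {"increments": [[[0, 0, 0], [0, -0.5, 1], 1], [[0, 0, 0], [0, -0.5, 2], 1], [[0, 0, 0], [0, -0.5, 2.5], 1], [[0, 0, 0], [0, -0.5, 3], 1], [[0, 0, 0], [0, -0.5, 3], 1]]}}

```text
t: 6.72
ee_pos: [0.4917, 0.2604, 0.1634]
tool_rot: [[0.91, 0.415, -0.0], [0.415, -0.91, -0.0], [-0.0, -0.0, -1.0]]
wrist_force: [-1.2, 0.5, -0.6]
width: 0.0284
grasp_force: 30.0
```

Call:
{"method": "carry_out", "body": {"increments": [[[0, 0, 0], [0, 0, 0.5], 1], [[0, 0, 0], [0, 0, 1], 1], [[0, 0, 0], [0, 0, 1.5], 1], [[0, 0, 0], [0, 0, 1.5], 1], [[0, 0, 0], [0, 0, 1.5], 1]]}}

```text
t: 7.13
ee_pos: [0.4921, 0.2607, 0.1626]
tool_rot: [[0.91, 0.415, 0.001], [0.415, -0.91, 0.0], [0.001, 0.0, -1.0]]
wrist_force: [-2.0, -0.9, 8.6]
width: 0.0285
grasp_force: 30.0
```

Seated: 8.6 N upward at the expected height. I'm releasing it.

Call:
{"method": "carry_out", "body": {"increments": [[[0, 0, 0], [0, 0, -0.5], 0.2], [[0, 0, 0], [0, 0, -0.5], 0], [[0, 0, 0], [0, 0, -0.5], -0.3], [[0, 0, 0], [0, 0, -0.5], -0.3], [[0, 0, 0], [0, 0, -0.5], -0.3]]}}

```text
t: 7.55
ee_pos: [0.4917, 0.2605, 0.1624]
tool_rot: [[0.91, 0.415, -0.0], [0.415, -0.91, 0.0], [-0.0, -0.0, -1.0]]
wrist_force: [0.1, 0.3, 0.5]
width: 0.0581
grasp_force: 0.0
```

Call:
{"method": "carry_out", "body": {"increments": [[[0, 0, 0], [0, 0, -10], -0.3], [[0, 0, 0], [0, 0, -30], -0.3], [[0, 0, 0], [0, 0, -60], -0.3], [[0, 0, 0], [0, 0, -90], -0.3], [[0, 0, 0], [0, 0, -100], -0.3]]}}

```text
t: 7.97
ee_pos: [0.4927, 0.2615, 0.2673]
tool_rot: [[0.91, 0.415, 0.004], [0.415, -0.91, 0.002], [0.005, -0.0, -1.0]]
wrist_force: [0.1, 0.7, 1.6]
width: 0.0611
grasp_force: 0.0
```

```bash
python3 d.py f125,.26
```

```text
t 7.97 [0.4927 0.2615 0.2673] w 0.0611 0.0 [0.1 0.7 1.6]
yaw 24.53 q [  -8.   16.  -28.   97.    8.   69. -104.]
f125,.26 d_mm [-213.4  309.3    6.1]
```

Call:
{"method": "carry_out", "body": {"increments": [[[0, 0, 0], [-21, 31, 0], -0.45], [[0, 0, 0], [-42, 62, 0], -0.45], [[0, 0, 0], [-63, 93, 0], -0.45], [[0, 0, 0], [-85, 124, 0], -0.45], [[0, 0, 0], [-106, 155, 0], -0.45]]}}

```text
t: 8.38
ee_pos: [0.4588, 0.0739, 0.2629]
tool_rot: [[0.91, 0.415, 0.0], [0.415, -0.91, 0.0], [0.0, 0.0, -1.0]]
wrist_force: [0.9, 0.9, 0.7]
width: 0.068
grasp_force: 0.0
```

Call:
{"method": "carry_out", "body": {"increments": [[[0, 0, 0], [-21, 31, 0], -0.45], [[0, 0, 0], [-42, 62, 0], -0.45], [[0, 0, 0], [-63, 93, 0], -0.45], [[0, 0, 0], [-85, 124, 0], -0.45], [[0, 0, 0], [-106, 155, 0], -0.45]]}}

```text
t: 8.8
ee_pos: [0.4267, -0.1112, 0.2631]
tool_rot: [[0.91, 0.415, 0.001], [0.415, -0.91, -0.0], [0.001, 0.0, -1.0]]
wrist_force: [1.0, 0.7, -0.3]
width: 0.0675
grasp_force: 0.0
```

```bash
python3 d.py f125,.15 f125,.089
```

```text
t 8.80 [ 0.4267 -0.1112  0.2631] w 0.0675 0.0 [ 1.   0.7 -0.3]
yaw 24.52 q [ 22.   2. -11. 113.   0.  66. -55.]
f125,.15 d_mm [  1.3  -2.3 113.1]
f125,.089 d_mm [  1.3  -2.4 174.1]
```

Call:
{"method": "carry_out", "body": {"increments": [[[0, 0, 0], [1, -1, 30], -0.45], [[0, 0, 0], [1, -1, 60], -0.45], [[0, 0, 0], [1, -1, 85], -0.45], [[0, 0, 0], [1, -1, 100], -0.45], [[0, 0, 0], [1, -1, 110], -0.45]]}}

```text
t: 9.22
ee_pos: [0.4273, -0.108, 0.1512]
tool_rot: [[0.91, 0.415, -0.002], [0.415, -0.91, 0.001], [-0.001, -0.001, -1.0]]
wrist_force: [0.2, -0.4, -0.8]
width: 0.0677
grasp_force: 0.0
```

Call:
{"method": "carry_out", "body": {"increments": [[[0, 0, 0], [0, 0, 20], -0.45], [[0, 0, 0], [0, 0, 40], -0.45], [[0, 0, 0], [0, 0, 55], -0.45], [[0, 0, 0], [0, 0, 64], -0.45], [[0, 0, 0], [0, 0, 64], -0.45]]}}

```text
t: 9.63
ee_pos: [0.4275, -0.108, 0.0875]
tool_rot: [[0.91, 0.415, -0.002], [0.415, -0.91, 0.001], [-0.001, -0.001, -1.0]]
wrist_force: [-0.3, -0.5, 0.0]
width: 0.0681
grasp_force: 0.0
```

Call:
{"method": "carry_out", "body": {"increments": [[[0, 0, 0], [0, 0, 0], 0], [[0, 0, 0], [0, 0, 0], 0.2], [[0, 0, 0], [0, 0, 0], 1], [[0, 0, 0], [0, 0, 0], 1], [[0, 0, 0], [0, 0, 0], 1]]}}

```text
t: 10.05
ee_pos: [0.4283, -0.1083, 0.089]
tool_rot: [[0.91, 0.415, 0.001], [0.415, -0.91, -0.0], [0.001, 0.001, -1.0]]
wrist_force: [-0.1, -1.1, 0.9]
width: 0.0386
grasp_force: 0.4
```

Call:
{"method": "carry_out", "body": {"increments": [[[0, 0, 0], [0, 0, 0], 1], [[0, 0, 0], [0, 0, 0], 1], [[0, 0, 0], [0, 0, 0], 1], [[0, 0, 0], [0, 0, -5], 1], [[0, 0, 0], [0, 0, -15], 1]]}}

```text
t: 10.47
ee_pos: [0.4271, -0.1079, 0.1031]
tool_rot: [[0.91, 0.415, -0.002], [0.415, -0.91, 0.001], [-0.002, -0.002, -1.0]]
wrist_force: [-0.8, 0.7, -2.3]
width: 0.0344
grasp_force: 30.0
```

```bash
python3 d.py c125,.25
```

```text
t 10.47 [ 0.4271 -0.1079  0.1031] w 0.0344 29.999399185180664 [-0.8  0.7 -2.3]
yaw 24.52 q [ 20.  14. -11. 123.   4.  44. -59.]
c125,.25 d_mm [ 333.3 -237.7 -147.1]
```

Call:
{"method": "carry_out", "body": {"increments": [[[0, 0, 0], [0, 0, -25], 1], [[0, 0, 0], [0, 0, -60], 1], [[0, 0, 0], [0, 0, -95], 1], [[0, 0, 0], [0, 0, -130], 1], [[0, 0, 0], [0, 0, -155], 1]]}}

```text
t: 10.88
ee_pos: [0.428, -0.108, 0.2622]
tool_rot: [[0.91, 0.415, 0.002], [0.415, -0.91, -0.0], [0.002, 0.001, -1.0]]
wrist_force: [0.3, -1.3, -1.7]
width: 0.0341
grasp_force: 30.0
```

Call:
{"method": "carry_out", "body": {"increments": [[[0, 0, 0], [12, -8, 0], 1], [[0, 0, 0], [35, -25, 0], 1], [[0, 0, 0], [60, -43, 0], 1], [[0, 0, 0], [85, -61, 0], 1], [[0, 0, 0], [110, -79, 0], 1]]}}

```text
t: 11.3
ee_pos: [0.4954, 0.0107, 0.2593]
tool_rot: [[0.91, 0.415, 0.0], [0.415, -0.91, 0.0], [0.0, 0.0, -1.0]]
wrist_force: [0.6, 0.5, -1.7]
width: 0.0346
grasp_force: 30.0
```

Call:
{"method": "carry_out", "body": {"increments": [[[0, 0, 0], [25, -18, 0], 1], [[0, 0, 0], [50, -36, 0], 1], [[0, 0, 0], [75, -54, 0], 1], [[0, 0, 0], [100, -72, 0], 1], [[0, 0, 0], [125, -90, 0], 1]]}}

```text
t: 11.72
ee_pos: [0.5718, 0.1444, 0.2592]
tool_rot: [[0.91, 0.415, -0.0], [0.415, -0.91, -0.0], [-0.0, -0.0, -1.0]]
wrist_force: [0.4, -0.5, -2.2]
width: 0.0341
grasp_force: 30.0
```

Call:
{"method": "carry_out", "body": {"increments": [[[0, 0, 0], [25, -18, 0], 1], [[0, 0, 0], [50, -36, 0], 1], [[0, 0, 0], [75, -53, 0], 1], [[0, 0, 0], [90, -63, 0], 1], [[0, 0, 0], [97, -68, 0], 1]]}}

```text
t: 12.13
ee_pos: [0.6317, 0.2476, 0.2584]
tool_rot: [[0.909, 0.417, -0.001], [0.417, -0.909, 0.001], [-0.001, -0.001, -1.0]]
wrist_force: [0.5, 1.1, -2.5]
width: 0.0346
grasp_force: 30.0
```

```bash
python3 d.py c125,.1865; python3 chk.py .067 .0885;python3 d.py c125,.1865; python3 - <<'E'
from plant import robot
import cv2,numpy as np
c=robot.read_camera('side');cv2.imwrite('pics/s3.png',cv2.resize(c['image'][140:340,150:390,::-1],(720,600)))
E
```

```text
t 12.13 [0.6317 0.2476 0.2584] w 0.0346 29.9995619058609 [ 0.5  1.1 -2.5]
yaw 24.64 q [ -9.  29. -23.  80.  11.  74. -97.]
c125,.1865 d_mm [-0.1  1.3 71.9]
side mask L/R/bottom 187.5 219.5 249.5 pred 185.9 221.8 251.9 mm/px 1.74
top mask L/R/bottom 80.5 109.5 240.5 pred 214.2 237.1 176.1 mm/px 2.72
t 12.23 [0.6314 0.2461 0.2583] w 0.0346 29.999491274356842 [-0.6 -0.3 -2.1]
yaw 24.59 q [ -9.  29. -23.  80.  11.  74. -97.]
c125,.1865 d_mm [ 0.8 -0.1 71.8]
```

View pics/s3.png

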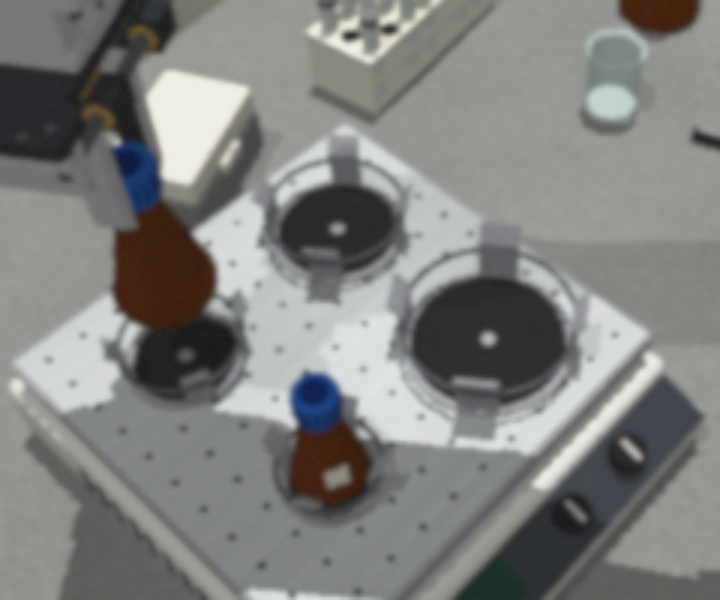

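flask_50 stands upright in the small clamp (crop 325,470). flask_125 hangs over its clamp at (185,355), within 0.5 px of prediction. I'm lowering it.

Call:
{"method": "carry_out", "body": {"increments": [[[0, 0, 0], [0, 0, 10], 1], [[0, 0, 0], [0, 0, 20], 1], [[0, 0, 0], [0, 0, 30], 1], [[0, 0, 0], [0, 0, 38], 1], [[0, 0, 0], [0, 0, 43], 1]]}}

```text
t: 12.7
ee_pos: [0.6312, 0.2444, 0.2138]
tool_rot: [[0.91, 0.414, -0.002], [0.414, -0.91, -0.001], [-0.002, -0.0, -1.0]]
wrist_force: [0.7, -0.5, -1.7]
width: 0.0346
grasp_force: 30.0
```

Call:
{"method": "carry_out", "body": {"increments": [[[0, 0, 0], [0, 0, 6], 1], [[0, 0, 0], [0, 0, 12], 1], [[0, 0, 0], [0, 0, 18], 1], [[0, 0, 0], [0, 0, 22], 1], [[0, 0, 0], [0, 0, 24], 1]]}}

```text
t: 13.12
ee_pos: [0.6315, 0.2452, 0.1907]
tool_rot: [[0.91, 0.415, -0.001], [0.415, -0.91, -0.0], [-0.001, -0.0, -1.0]]
wrist_force: [0.1, -0.1, -2.1]
width: 0.0346
grasp_force: 30.0
```

```bash
python3 d.py c125,.1865
```

```text
t 13.12 [0.6315 0.2452 0.1907] w 0.0346 29.99941796064377 [ 0.1 -0.1 -2.1]
yaw 24.52 q [ -9.  32. -22.  84.  12.  66. -98.]
c125,.1865 d_mm [ 1.  -1.   4.2]
```

Call:
{"method": "carry_out", "body": {"increments": [[[0, 0, 0], [0.5, -1, 1.2], 1], [[0, 0, 0], [0.5, -1, 2.4], 1], [[0, 0, 0], [0.5, -1, 3.4], 1], [[0, 0, 0], [0.5, -1, 4.2], 1], [[0, 0, 0], [0.5, -1, 4.2], 1]]}}

```text
t: 13.53
ee_pos: [0.6318, 0.2463, 0.1872]
tool_rot: [[0.91, 0.415, -0.0], [0.415, -0.91, 0.0], [-0.0, -0.0, -1.0]]
wrist_force: [-0.4, -0.1, -1.9]
width: 0.0347
grasp_force: 30.0
```

Call:
{"method": "carry_out", "body": {"increments": [[[0, 0, 0], [0, 0, 0.4], 1], [[0, 0, 0], [0, 0, 0.8], 1], [[0, 0, 0], [0, 0, 0.8], 1]]}}

```text
t: 13.78
ee_pos: [0.632, 0.2464, 0.1869]
tool_rot: [[0.91, 0.415, 0.001], [0.415, -0.91, 0.0], [0.001, 0.0, -1.0]]
wrist_force: [-0.1, -1.3, 1.9]
width: 0.0347
grasp_force: 30.0
```

Call:
{"method": "carry_out", "body": {"increments": [[[0, 0, 0], [0, 0, 0.4], 1], [[0, 0, 0], [0, 0, 0.4], 1], [[0, 0, 0], [0, 0, 0.2], 0.1], [[0, 0, 0], [0, 0, 0], -0.1], [[0, 0, 0], [0, 0, 0], -0.3]]}}

```text
t: 14.2
ee_pos: [0.6317, 0.2463, 0.1864]
tool_rot: [[0.91, 0.415, -0.0], [0.415, -0.91, 0.0], [-0.0, -0.0, -1.0]]
wrist_force: [0.2, -0.4, -0.5]
width: 0.0512
grasp_force: 0.0
```

Call:
{"method": "carry_out", "body": {"increments": [[[0, 0, 0], [0, 0, 0], -0.3], [[0, 0, 0], [0, 0, -10], -0.3], [[0, 0, 0], [0, 0, -30], -0.3], [[0, 0, 0], [0, 0, -60], -0.3], [[0, 0, 0], [0, 0, -80], -0.3]]}}

```text
t: 14.62
ee_pos: [0.632, 0.2466, 0.2695]
tool_rot: [[0.91, 0.415, 0.001], [0.415, -0.91, 0.001], [0.002, -0.0, -1.0]]
wrist_force: [0.2, -0.2, 1.2]
width: 0.0611
grasp_force: 0.0
```

```bash
python3 d.py f250,.27
```

```text
t 14.62 [0.632  0.2466 0.2695] w 0.0611 0.0 [ 0.2 -0.2  1.2]
yaw 24.52 q [ -9.  28. -23.  79.  11.  75. -97.]
f250,.27 d_mm [-290.6  540.8   -1.1]
```

Call:
{"method": "carry_out", "body": {"increments": [[[0, 0, 0], [-19, 36, 0], -0.3], [[0, 0, 0], [-39, 72, 0], -0.3], [[0, 0, 0], [-58, 108, 0], -0.55], [[0, 0, 0], [-78, 144, 0], -0.55], [[0, 0, 0], [-97, 180, 0], -0.55]]}}

```text
t: 15.03
ee_pos: [0.6177, 0.0404, 0.2674]
tool_rot: [[0.91, 0.415, 0.001], [0.415, -0.91, 0.0], [0.001, 0.0, -1.0]]
wrist_force: [1.0, -0.5, 1.0]
width: 0.0726
grasp_force: 0.0
```

Call:
{"method": "carry_out", "body": {"increments": [[[0, 0, 0], [-19, 36, 0], -0.55], [[0, 0, 0], [-39, 72, 0], -0.55], [[0, 0, 0], [-58, 108, 0], -0.55], [[0, 0, 0], [-78, 144, 0], -0.55], [[0, 0, 0], [-97, 180, 0], -0.55]]}}

```text
t: 15.45
ee_pos: [0.6041, -0.1637, 0.2675]
tool_rot: [[0.91, 0.415, 0.001], [0.415, -0.91, -0.0], [0.001, 0.001, -1.0]]
wrist_force: [0.6, -0.2, 0.1]
width: 0.073
grasp_force: 0.0
```

Call:
{"method": "carry_out", "body": {"increments": [[[0, 0, 0], [-19, 36, 0], -0.55], [[0, 0, 0], [-39, 72, 0], -0.55], [[0, 0, 0], [-58, 108, 0], -0.55], [[0, 0, 0], [-78, 144, 0], -0.55], [[0, 0, 0], [-97, 180, 0], -0.55]]}}

```text
t: 15.87
ee_pos: [0.5905, -0.3678, 0.2674]
tool_rot: [[0.91, 0.415, 0.001], [0.415, -0.91, -0.0], [0.0, 0.001, -1.0]]
wrist_force: [0.2, 0.2, 0.3]
width: 0.0725
grasp_force: 0.0
```

```bash
python3 d.py f250,.16 f250,.118
```

```text
t 15.87 [ 0.5905 -0.3678  0.2674] w 0.0725 0.0 [0.2 0.2 0.3]
yaw 24.52 q [ 37.  29. -12.  76.   6.  75. -40.]
f250,.16 d_mm [  2.1  -1.1 107.4]
f250,.118 d_mm [  2.   -1.1 149.4]
```

Call:
{"method": "carry_out", "body": {"increments": [[[0, 0, 0], [2, 0, 30], -0.55], [[0, 0, 0], [2, 0, 60], -0.55], [[0, 0, 0], [2, 0, 80], -0.55], [[0, 0, 0], [2, 0, 95], -0.55], [[0, 0, 0], [2, 0, 105], -0.55]]}}

```text
t: 16.28
ee_pos: [0.5924, -0.3646, 0.1601]
tool_rot: [[0.91, 0.415, -0.001], [0.415, -0.91, 0.001], [-0.001, -0.001, -1.0]]
wrist_force: [-0.5, 0.1, 0.7]
width: 0.0728
grasp_force: 0.0
```

Call:
{"method": "carry_out", "body": {"increments": [[[0, 0, 0], [0, 0, 15], -0.55], [[0, 0, 0], [0, 0, 30], -0.55], [[0, 0, 0], [0, 0, 40], -0.55], [[0, 0, 0], [0, 0, 44], -0.55], [[0, 0, 0], [0, 0, 44], -0.55]]}}

```text
t: 16.7
ee_pos: [0.5927, -0.3648, 0.1171]
tool_rot: [[0.91, 0.415, -0.001], [0.415, -0.91, 0.0], [-0.0, -0.001, -1.0]]
wrist_force: [-0.4, -0.8, 0.6]
width: 0.0733
grasp_force: 0.0
```

Call:
{"method": "carry_out", "body": {"increments": [[[0, 0, 0], [0, 0, 0], -0.1], [[0, 0, 0], [0, 0, 0], 0.1], [[0, 0, 0], [0, 0, 0], 1], [[0, 0, 0], [0, 0, 0], 1], [[0, 0, 0], [0, 0, 0], 1]]}}

```text
t: 17.12
ee_pos: [0.5931, -0.3652, 0.118]
tool_rot: [[0.91, 0.415, 0.001], [0.415, -0.91, -0.001], [0.0, 0.001, -1.0]]
wrist_force: [0.1, -1.3, 1.4]
width: 0.0427
grasp_force: 0.6
```

Call:
{"method": "carry_out", "body": {"increments": [[[0, 0, 0], [0, 0, 0], 1], [[0, 0, 0], [0, 0, 0], 1], [[0, 0, 0], [0, 0, 0], 1], [[0, 0, 0], [0, 0, -5], 1], [[0, 0, 0], [0, 0, -15], 1]]}}

```text
t: 17.53
ee_pos: [0.5919, -0.3643, 0.1314]
tool_rot: [[0.91, 0.415, -0.003], [0.415, -0.91, 0.002], [-0.002, -0.003, -1.0]]
wrist_force: [-0.4, 0.1, -2.6]
width: 0.0399
grasp_force: 30.0
```

```bash
python3 d.py c250,.30
```

```text
t 17.53 [ 0.5919 -0.3643  0.1314] w 0.0399 29.999148845672607 [-0.4  0.1 -2.6]
yaw 24.52 q [ 37.  36. -11.  85.   7.  61. -42.]
c250,.30 d_mm [ 216.8 -411.7 -167.9]
```

Call:
{"method": "carry_out", "body": {"increments": [[[0, 0, 0], [0, 0, -25], 1], [[0, 0, 0], [0, 0, -60], 1], [[0, 0, 0], [0, 0, -95], 1], [[0, 0, 0], [0, 0, -130], 1], [[0, 0, 0], [0, 0, -160], 1]]}}

```text
t: 17.95
ee_pos: [0.5927, -0.3646, 0.2958]
tool_rot: [[0.91, 0.415, 0.001], [0.415, -0.91, -0.0], [0.001, 0.001, -1.0]]
wrist_force: [0.4, -0.1, -3.1]
width: 0.0396
grasp_force: 30.0
```

Call:
{"method": "carry_out", "body": {"increments": [[[0, 0, 0], [7, -13, -3], 1], [[0, 0, 0], [22, -42, -5], 1], [[0, 0, 0], [39, -74, -5], 1], [[0, 0, 0], [56, -106, -5], 1], [[0, 0, 0], [72, -137, -5], 1]]}}

```text
t: 18.37
ee_pos: [0.601, -0.2079, 0.2974]
tool_rot: [[0.91, 0.415, -0.001], [0.415, -0.91, 0.001], [-0.0, -0.001, -1.0]]
wrist_force: [1.5, 0.5, -2.6]
width: 0.0394
grasp_force: 30.0
```

Call:
{"method": "carry_out", "body": {"increments": [[[0, 0, 0], [16, -31, 0], 1], [[0, 0, 0], [33, -63, 0], 1], [[0, 0, 0], [50, -95, 0], 1], [[0, 0, 0], [67, -127, 0], 1], [[0, 0, 0], [83, -158, 0], 1]]}}

```text
t: 18.78
ee_pos: [0.6107, -0.0297, 0.2975]
tool_rot: [[0.91, 0.415, -0.001], [0.415, -0.91, 0.0], [-0.001, -0.0, -1.0]]
wrist_force: [0.2, 0.3, -3.2]
width: 0.0398
grasp_force: 30.0
```

Call:
{"method": "carry_out", "body": {"increments": [[[0, 0, 0], [16, -31, 0], 1], [[0, 0, 0], [32, -62, 0], 1], [[0, 0, 0], [46, -90, 0], 1], [[0, 0, 0], [57, -109, 0], 1], [[0, 0, 0], [62, -116, 0], 1]]}}

```text
t: 19.2
ee_pos: [0.6187, 0.1037, 0.2974]
tool_rot: [[0.908, 0.419, -0.001], [0.419, -0.908, 0.001], [-0.0, -0.002, -1.0]]
wrist_force: [-0.7, 0.9, -2.3]
width: 0.0394
grasp_force: 30.0
```

```bash
python3 chk.py .085 .118;python3 d.py c250,.216
```

```text
side mask L/R/bottom 237.5 276.5 203.5 pred 236.6 277.7 206.9 mm/px 1.86
top mask L/R/bottom 80.5 108.5 239.5 pred 260.0 289.4 181.9 mm/px 2.63
t 19.30 [0.6192 0.101  0.2973] w 0.0394 29.998878836631775 [-0.8 -0.5 -3.5]
yaw 24.68 q [  4.  22. -22.  85.   8.  75. -84.]
c250,.216 d_mm [-0.8  0.8 81.3]
```

Call:
{"method": "carry_out", "body": {"increments": [[[0, 0, 0], [-0.5, 0, 10], 1], [[0, 0, 0], [-0.5, 0, 22], 1], [[0, 0, 0], [-0.5, 0, 34], 1], [[0, 0, 0], [-0.5, 0, 44], 1], [[0, 0, 0], [-0.5, 0, 50], 1]]}}

```text
t: 19.72
ee_pos: [0.6187, 0.0979, 0.2452]
tool_rot: [[0.91, 0.414, -0.002], [0.414, -0.91, -0.0], [-0.002, -0.001, -1.0]]
wrist_force: [-0.5, 0.1, -2.4]
width: 0.0395
grasp_force: 30.0
```

Call:
{"method": "carry_out", "body": {"increments": [[[0, 0, 0], [0, 0, 7], 1], [[0, 0, 0], [0, 0, 14], 1], [[0, 0, 0], [0, 0, 20], 1], [[0, 0, 0], [0, 0, 25], 1], [[0, 0, 0], [0, 0, 28], 1]]}}

```text
t: 20.13
ee_pos: [0.6189, 0.0995, 0.2186]
tool_rot: [[0.91, 0.415, -0.001], [0.415, -0.91, 0.001], [-0.001, -0.001, -1.0]]
wrist_force: [-2.3, 5.0, 0.2]
width: 0.0392
grasp_force: 30.0
```

```bash
python3 d.py c250,.216
```

```text
t 20.13 [0.6189 0.0995 0.2186] w 0.0392 30.000188648700714 [-2.3  5.   0.2]
yaw 24.54 q [  4.  25. -21.  91.  10.  66. -85.]
c250,.216 d_mm [ 0.1 -0.5  2.6]
```

Call:
{"method": "carry_out", "body": {"increments": [[[0, 0, 0], [0, -1, 0], 1], [[0, 0, 0], [0, -2.2, 0], 1], [[0, 0, 0], [0, -2.2, 0], 1], [[0, 0, 0], [0, -2.2, 0.5], 1], [[0, 0, 0], [0, -2.2, 1], 1]]}}

```text
t: 20.55
ee_pos: [0.6185, 0.1005, 0.2185]
tool_rot: [[0.91, 0.415, 0.0], [0.415, -0.91, -0.0], [0.0, 0.0, -1.0]]
wrist_force: [-0.6, 0.7, -1.9]
width: 0.0398
grasp_force: 30.0
```

Call:
{"method": "carry_out", "body": {"increments": [[[0, 0, 0], [0, -0.5, 0.6], 1], [[0, 0, 0], [0, -0.5, 1.2], 1], [[0, 0, 0], [0, -0.5, 1.6], 1], [[0, 0, 0], [0, -0.5, 2], 1], [[0, 0, 0], [0, -0.5, 2], 1]]}}

```text
t: 20.97
ee_pos: [0.6182, 0.1013, 0.2163]
tool_rot: [[0.91, 0.415, -0.0], [0.415, -0.91, -0.0], [-0.0, -0.0, -1.0]]
wrist_force: [-0.1, -0.0, -2.9]
width: 0.0396
grasp_force: 30.0
```

Call:
{"method": "carry_out", "body": {"increments": [[[0, 0, 0], [0, 0, 0.5], 1], [[0, 0, 0], [0, 0, 0.8], 1], [[0, 0, 0], [0, 0, 1], 1], [[0, 0, 0], [0, 0, 1], 1]]}}

```text
t: 21.3
ee_pos: [0.6182, 0.1013, 0.2154]
tool_rot: [[0.91, 0.415, -0.0], [0.415, -0.91, 0.0], [-0.0, -0.0, -1.0]]
wrist_force: [0.5, 0.7, -4.1]
width: 0.0396
grasp_force: 30.0
```

Call:
{"method": "carry_out", "body": {"increments": [[[0, 0, 0], [0, 0, 0.4], 1], [[0, 0, 0], [0, 0, 0.8], 1], [[0, 0, 0], [0, 0, 1.2], 1], [[0, 0, 0], [0, 0, 1.2], 1]]}}

```text
t: 21.63
ee_pos: [0.6186, 0.1013, 0.215]
tool_rot: [[0.91, 0.415, 0.001], [0.415, -0.91, 0.0], [0.001, 0.0, -1.0]]
wrist_force: [-1.6, -1.2, 5.4]
width: 0.0401
grasp_force: 30.0
```

Seated. I'm releasing and rising.

Call:
{"method": "carry_out", "body": {"increments": [[[0, 0, 0], [0, 0, 0], 0], [[0, 0, 0], [0, 0, -0.5], -0.2], [[0, 0, 0], [0, 0, -0.5], -0.4], [[0, 0, 0], [0, 0, -0.5], -0.4], [[0, 0, 0], [0, 0, -0.5], -0.4]]}}

```text
t: 22.05
ee_pos: [0.6182, 0.1014, 0.2147]
tool_rot: [[0.91, 0.415, -0.0], [0.415, -0.91, 0.0], [0.0, -0.0, -1.0]]
wrist_force: [-0.3, -0.2, 0.0]
width: 0.0652
grasp_force: 0.0
```

Call:
{"method": "carry_out", "body": {"increments": [[[0, 0, 0], [0, 0, -10], -0.4], [[0, 0, 0], [0, 0, -30], -0.4], [[0, 0, 0], [0, 0, -55], -0.4], [[0, 0, 0], [0, 0, -75], -0.4], [[0, 0, 0], [0, 0, -80], -0.4]]}}

```text
t: 22.47
ee_pos: [0.6192, 0.1017, 0.299]
tool_rot: [[0.91, 0.415, 0.004], [0.415, -0.91, 0.001], [0.004, 0.001, -1.0]]
wrist_force: [0.3, 0.3, 0.5]
width: 0.0656
grasp_force: 0.0
```

```bash
python3 d.py f500,.295
```

```text
t 22.47 [0.6192 0.1017 0.299 ] w 0.0656 0.0 [0.3 0.3 0.5]
yaw 24.52 q [  4.  22. -22.  85.   8.  75. -84.]
f500,.295 d_mm [-338.7  339.8    2.8]
```

Call:
{"method": "carry_out", "body": {"increments": [[[0, 0, 0], [-23, 23, 0], -0.7], [[0, 0, 0], [-46, 46, 0], -0.7], [[0, 0, 0], [-69, 69, 0], -0.7], [[0, 0, 0], [-92, 92, 0], -0.7], [[0, 0, 0], [-115, 115, 0], -0.7]]}}

```text
t: 22.88
ee_pos: [0.5604, -0.0523, 0.2949]
tool_rot: [[0.91, 0.415, 0.0], [0.415, -0.91, 0.0], [0.0, -0.0, -1.0]]
wrist_force: [0.4, -0.9, 0.2]
width: 0.08
grasp_force: 0.0
```

Call:
{"method": "carry_out", "body": {"increments": [[[0, 0, 0], [-23, 23, 0], -0.7], [[0, 0, 0], [-46, 46, 0], -0.7], [[0, 0, 0], [-69, 69, 0], -0.7], [[0, 0, 0], [-92, 92, 0], -0.7], [[0, 0, 0], [-115, 115, 0], -0.7]]}}

```text
t: 23.3
ee_pos: [0.5035, -0.2047, 0.295]
tool_rot: [[0.91, 0.415, 0.0], [0.415, -0.91, -0.0], [0.0, 0.0, -1.0]]
wrist_force: [0.9, 0.4, -0.7]
width: 0.08
grasp_force: 0.0
```

Call:
{"method": "carry_out", "body": {"increments": [[[0, 0, 0], [-23, 23, 0], -0.7], [[0, 0, 0], [-46, 46, 0], -0.7], [[0, 0, 0], [-69, 69, 0], -0.7], [[0, 0, 0], [-92, 92, 0], -0.7], [[0, 0, 0], [-108, 109, 0], -0.7]]}}

```text
t: 23.72
ee_pos: [0.4496, -0.35, 0.2949]
tool_rot: [[0.911, 0.413, -0.0], [0.413, -0.911, -0.0], [-0.001, 0.0, -1.0]]
wrist_force: [0.3, 0.0, -0.3]
width: 0.0798
grasp_force: 0.0
```

```bash
python3 d.py f500,.157; python3 - <<'E'
from plant import robot
import cv2,numpy as np
c=robot.read_camera('side');cv2.imwrite('pics/s4.png',c['image'][:,:,::-1])
E
```

```text
t 23.72 [ 0.4496 -0.35    0.2949] w 0.0798 0.0 [ 0.3  0.  -0.3]
yaw 24.4 q [ 41.  14.  -7.  94.   2.  72. -32.]
f500,.157 d_mm [  3.1  -0.9 137.9]
```

View pics/s4.png

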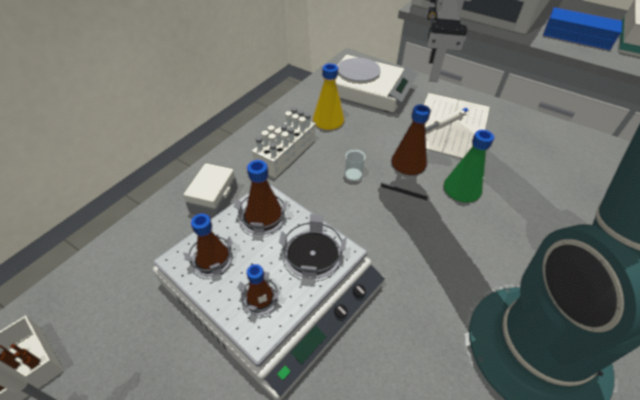

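Three flasks stand in their clamps at (262,200), (210,245) and (260,288). The gripper is over the 500 mL flask at (412,150).

Call:
{"method": "carry_out", "body": {"increments": [[[0, 0, 0], [2, 0, 25], -0.7], [[0, 0, 0], [2, 0, 50], -0.7], [[0, 0, 0], [2, 0, 72], -0.7], [[0, 0, 0], [2, 0, 85], -0.7], [[0, 0, 0], [2, 0, 90], -0.7]]}}

```text
t: 24.18
ee_pos: [0.4524, -0.3457, 0.2027]
tool_rot: [[0.91, 0.415, -0.002], [0.415, -0.91, 0.002], [-0.001, -0.003, -1.0]]
wrist_force: [-0.3, 0.0, 0.8]
width: 0.08
grasp_force: 0.0
```

Call:
{"method": "carry_out", "body": {"increments": [[[0, 0, 0], [0, 0, 15], -0.7], [[0, 0, 0], [0, 0, 30], -0.7], [[0, 0, 0], [0, 0, 42], -0.7], [[0, 0, 0], [0, 0, 48], -0.7], [[0, 0, 0], [0, 0, 48], -0.7]]}}

```text
t: 24.6
ee_pos: [0.4528, -0.3462, 0.1559]
tool_rot: [[0.91, 0.415, -0.001], [0.415, -0.91, 0.001], [-0.001, -0.001, -1.0]]
wrist_force: [-0.7, -0.0, 0.0]
width: 0.0801
grasp_force: 0.0
```

Call:
{"method": "carry_out", "body": {"increments": [[[0, 0, 0], [0, 0, 0], -0.2], [[0, 0, 0], [0, 0, 0], 0], [[0, 0, 0], [0, 0, 0], 1], [[0, 0, 0], [0, 0, 0], 1], [[0, 0, 0], [0, 0, 0], 1]]}}

```text
t: 25.02
ee_pos: [0.4533, -0.3468, 0.1572]
tool_rot: [[0.91, 0.415, 0.001], [0.415, -0.91, -0.001], [0.0, 0.001, -1.0]]
wrist_force: [-0.3, -1.0, 0.9]
width: 0.0498
grasp_force: 0.7
```

Call:
{"method": "carry_out", "body": {"increments": [[[0, 0, 0], [0, 0, 0], 1], [[0, 0, 0], [0, 0, 0], 1], [[0, 0, 0], [0, 0, 0], 1], [[0, 0, 0], [0, 0, -5], 1], [[0, 0, 0], [0, 0, -15], 1]]}}

```text
t: 25.43
ee_pos: [0.4523, -0.3458, 0.1709]
tool_rot: [[0.91, 0.415, -0.002], [0.415, -0.91, 0.002], [-0.001, -0.003, -1.0]]
wrist_force: [-0.3, 0.7, -3.9]
width: 0.0457
grasp_force: 30.0
```

```bash
python3 d.py c500,.34
```

```text
t 25.43 [ 0.4523 -0.3458  0.1709] w 0.0457 29.99914973974228 [-0.3  0.7 -3.9]
yaw 24.52 q [ 40.  21.  -7. 102.   3.  58. -34.]
c500,.34 d_mm [ 207.  -416.8 -168.2]
```

Call:
{"method": "carry_out", "body": {"increments": [[[0, 0, 0], [0, 0, -25], 1], [[0, 0, 0], [0, 0, -60], 1], [[0, 0, 0], [0, 0, -95], 1], [[0, 0, 0], [0, 0, -130], 1], [[0, 0, 0], [0, 0, -160], 1]]}}

```text
t: 25.85
ee_pos: [0.4528, -0.3462, 0.3349]
tool_rot: [[0.91, 0.415, 0.001], [0.415, -0.91, -0.0], [0.001, 0.001, -1.0]]
wrist_force: [1.5, 0.1, -3.3]
width: 0.0458
grasp_force: 30.0
```

Call:
{"method": "carry_out", "body": {"increments": [[[0, 0, 0], [6, -13, -3], 1], [[0, 0, 0], [20, -40, -5], 1], [[0, 0, 0], [35, -70, -5], 1], [[0, 0, 0], [50, -100, -5], 1], [[0, 0, 0], [65, -131, -5], 1]]}}

```text
t: 26.27
ee_pos: [0.4572, -0.1984, 0.3366]
tool_rot: [[0.91, 0.415, -0.001], [0.415, -0.91, 0.0], [-0.001, -0.001, -1.0]]
wrist_force: [0.2, -1.3, -4.1]
width: 0.0459
grasp_force: 30.0
```

Call:
{"method": "carry_out", "body": {"increments": [[[0, 0, 0], [15, -30, 0], 1], [[0, 0, 0], [30, -60, 0], 1], [[0, 0, 0], [46, -92, 0], 1], [[0, 0, 0], [62, -124, 0], 1], [[0, 0, 0], [77, -155, 0], 1]]}}

```text
t: 26.68
ee_pos: [0.4627, -0.0251, 0.3368]
tool_rot: [[0.91, 0.415, -0.001], [0.415, -0.91, -0.0], [-0.001, -0.0, -1.0]]
wrist_force: [1.5, -0.0, -3.6]
width: 0.0454
grasp_force: 30.0
```

Call:
{"method": "carry_out", "body": {"increments": [[[0, 0, 0], [16, -31, 0], 1], [[0, 0, 0], [32, -63, 0], 1], [[0, 0, 0], [47, -95, 0], 1], [[0, 0, 0], [59, -119, 0], 1], [[0, 0, 0], [65, -131, 0], 1]]}}

```text
t: 27.1
ee_pos: [0.4672, 0.1227, 0.3368]
tool_rot: [[0.908, 0.419, -0.001], [0.419, -0.908, 0.0], [-0.0, -0.001, -1.0]]
wrist_force: [0.3, 0.2, -4.1]
width: 0.0455
grasp_force: 30.0
```

```bash
python3 chk.py .105 .157;python3 d.py c500,.255
```

```text
side mask L/R/bottom 287.5 339.5 249.5 pred 284.6 339.4 252.6 mm/px 1.62
top mask L/R/bottom 92.5 128.5 289.5 pred 250.6 287.3 238.3 mm/px 2.51
t 27.20 [0.4674 0.1215 0.3366] w 0.0458 29.998928010463715 [-0.7 -0.3 -3.8]
yaw 24.76 q [ 11.   5. -31. 101.   2.  75. -86.]
c500,.255 d_mm [-0.4  2.6 81.6]
```

Call:
{"method": "carry_out", "body": {"increments": [[[0, 0, 0], [0, 0, 10], 1], [[0, 0, 0], [0, 0, 22], 1], [[0, 0, 0], [0, 0, 34], 1], [[0, 0, 0], [0, 0, 42], 1], [[0, 0, 0], [0, 0, 47], 1]]}}

```text
t: 27.62
ee_pos: [0.4679, 0.1177, 0.2883]
tool_rot: [[0.91, 0.414, -0.002], [0.414, -0.91, -0.001], [-0.002, -0.0, -1.0]]
wrist_force: [-0.1, 0.1, -3.3]
width: 0.0457
grasp_force: 30.0
```

```bash
python3 d.py c500,.255
```

```text
t 27.62 [0.4679 0.1177 0.2883] w 0.0457 29.998896718025208 [-0.1  0.1 -3.3]
yaw 24.43 q [ 11.   6. -31. 105.   4.  70. -87.]
c500,.255 d_mm [ 0.7 -1.2 33.3]
```

Base is now at 131 mm, just inside the flare. I correct 2 mm in y and continue.

Call:
{"method": "carry_out", "body": {"increments": [[[0, 0, 0], [0.5, -1, 5], 1], [[0, 0, 0], [0.5, -1.5, 11], 1], [[0, 0, 0], [0.5, -1.5, 17], 1], [[0, 0, 0], [0.5, -1.5, 22], 1], [[0, 0, 0], [0.5, -1.5, 25], 1]]}}

```text
t: 28.03
ee_pos: [0.4681, 0.1203, 0.2641]
tool_rot: [[0.91, 0.415, -0.001], [0.415, -0.91, -0.0], [-0.0, -0.0, -1.0]]
wrist_force: [-0.0, -0.0, -3.0]
width: 0.046
grasp_force: 30.0
```

Call:
{"method": "carry_out", "body": {"increments": [[[0, 0, 0], [0, 0, 1.5], 1], [[0, 0, 0], [0, 0, 3], 1], [[0, 0, 0], [0, 0, 4.5], 1], [[0, 0, 0], [0, 0, 6], 1], [[0, 0, 0], [0, 0, 6], 1]]}}

```text
t: 28.45
ee_pos: [0.4682, 0.1203, 0.2586]
tool_rot: [[0.91, 0.415, -0.0], [0.415, -0.91, 0.0], [-0.0, -0.0, -1.0]]
wrist_force: [-1.4, -0.6, -3.3]
width: 0.0455
grasp_force: 30.0
```

Call:
{"method": "carry_out", "body": {"increments": [[[0, 0, 0], [0, 0, 0.9], 1], [[0, 0, 0], [0, 0, 1.8], 1], [[0, 0, 0], [0, 0, 2.6], 1], [[0, 0, 0], [0, 0, 3.3], 1], [[0, 0, 0], [0, 0, 3.3], 1]]}}

```text
t: 28.87
ee_pos: [0.4682, 0.1203, 0.2553]
tool_rot: [[0.91, 0.415, -0.0], [0.415, -0.91, 0.0], [-0.0, -0.0, -1.0]]
wrist_force: [0.6, -0.2, -3.9]
width: 0.0455
grasp_force: 30.0
```

Call:
{"method": "carry_out", "body": {"increments": [[[0, 0, 0], [0, 0, 0.4], 1], [[0, 0, 0], [0, 0, 0.8], 1], [[0, 0, 0], [0, 0, 0.8], 1]]}}

```text
t: 29.12
ee_pos: [0.4686, 0.1204, 0.255]
tool_rot: [[0.91, 0.415, 0.001], [0.415, -0.91, 0.0], [0.001, 0.0, -1.0]]
wrist_force: [0.1, -1.5, 1.3]
width: 0.0455
grasp_force: 30.0
```

Contact. Pressing 0.4 mm more, then releasing, rising and checking.

Call:
{"method": "carry_out", "body": {"increments": [[[0, 0, 0], [0, 0, 0.4], 1], [[0, 0, 0], [0, 0, 0.4], 1], [[0, 0, 0], [0, 0, 0.2], -0.1], [[0, 0, 0], [0, 0, 0], -0.3], [[0, 0, 0], [0, 0, 0], -0.5]]}}

```text
t: 29.53
ee_pos: [0.4682, 0.1204, 0.2546]
tool_rot: [[0.91, 0.415, -0.0], [0.415, -0.91, 0.0], [-0.0, -0.0, -1.0]]
wrist_force: [-0.9, -0.3, -0.0]
width: 0.0615
grasp_force: 0.0
```

Call:
{"method": "carry_out", "body": {"increments": [[[0, 0, 0], [0, 0, 0], -0.5], [[0, 0, 0], [0, 0, -10], -0.5], [[0, 0, 0], [0, 0, -30], -0.5], [[0, 0, 0], [0, 0, -60], -0.5], [[0, 0, 0], [0, 0, -80], -0.5]]}}

```text
t: 29.95
ee_pos: [0.4684, 0.1206, 0.3375]
tool_rot: [[0.91, 0.415, 0.001], [0.415, -0.91, 0.0], [0.001, 0.0, -1.0]]
wrist_force: [0.6, -0.3, -0.4]
width: 0.0705
grasp_force: 0.0
```

Call:
{"method": "carry_out", "body": {"increments": [[[0, 0, 0], [-15, 25, 0], -0.5], [[0, 0, 0], [-35, 55, 0], -0.5], [[0, 0, 0], [-55, 90, 0], -0.5], [[0, 0, 0], [-70, 120, 0], -0.5], [[0, 0, 0], [-80, 140, 0], -0.5]]}}

```text
t: 30.37
ee_pos: [0.453, -0.0434, 0.3355]
tool_rot: [[0.911, 0.413, 0.001], [0.413, -0.911, -0.0], [0.0, 0.001, -1.0]]
wrist_force: [0.2, -0.0, 0.4]
width: 0.0701
grasp_force: 0.0
```

Call:
{"method": "carry_out", "body": {"increments": [[[0, 0, 0], [-15, 25, 0], -0.5], [[0, 0, 0], [-35, 55, 0], -0.5], [[0, 0, 0], [-50, 80, 0], -0.5], [[0, 0, 0], [-60, 95, 0], -0.5], [[0, 0, 0], [-60, 95, 0], -0.5]]}}

```text
t: 30.78
ee_pos: [0.4375, -0.1551, 0.3352]
tool_rot: [[0.912, 0.411, -0.0], [0.411, -0.912, -0.0], [-0.0, 0.0, -1.0]]
wrist_force: [-0.1, 0.7, 0.5]
width: 0.0707
grasp_force: 0.0
```

```bash
python3 - <<'E'
from plant import robot
import cv2,numpy as np
from h import *
for n in('side','top'):
    c=robot.read_camera(n);np.savez(n+'0.npz',**c)
    if n=='side': cv2.imwrite('pics/s5.png',cv2.resize(c['image'][120:345,120:420,::-1],(800,600)))
# cap tops by height
    W=cloud(c);m=cv2.inRange(cv2.cvtColor(c['image'],cv2.COLOR_RGB2HSV),(100,120,60),(125,255,255))
    for nm,xy,h in(('50',(.4917,.2607),.193),('125',(.632,.2464),.218),('250',(.6182,.1013),.248),('500',(.4684,.1203),.288)):
        P=W[(m>0)&(np.hypot(W[...,0]-xy[0],W[...,1]-xy[1])<.04)];T=P[P[:,2]>h-.006]
        print(n,nm,'top z %.3f want %.3f'%(np.percentile(P[:,2],92),h),'xy',T[:,:2].mean(0).round(4),'want',xy) if len(T) else print(n,nm,len(P))
E
```

```text
side 50 top z 0.194 want 0.193 xy [0.4915 0.2615] want (0.4917, 0.2607)
side 125 top z 0.219 want 0.218 xy [0.6292 0.2456] want (0.632, 0.2464)
side 250 top z 0.249 want 0.248 xy [0.6141 0.099 ] want (0.6182, 0.1013)
side 500 top z 0.289 want 0.288 xy [0.4657 0.118 ] want (0.4684, 0.1203)
top 50 top z 0.197 want 0.193 xy [0.4923 0.2582] want (0.4917, 0.2607)
top 125 top z 0.223 want 0.218 xy [0.6292 0.2429] want (0.632, 0.2464)
top 250 top z 0.252 want 0.248 xy [0.6148 0.097 ] want (0.6182, 0.1013)
top 500 top z 0.292 want 0.288 xy [0.4666 0.1154] want (0.4684, 0.1203)
```

View pics/s5.png

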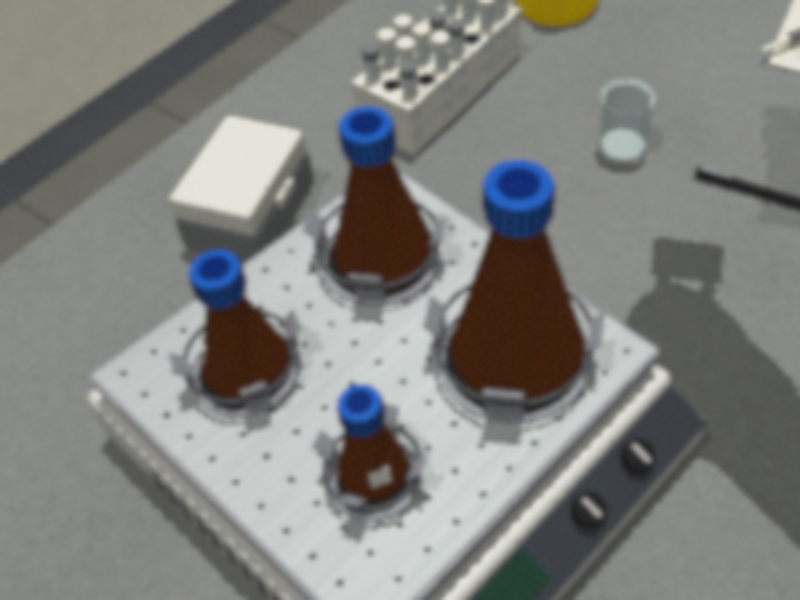

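All four flasks stand upright in their clamps, at (370,480), (245,350), (380,240) and (515,330). Cap heights match within 1 mm in the side view. The top view reads 4–5 mm high, as it did at the start. The beaker and rack look undisturbed. I'm handing the job in.

```bash
python3 -c "
from plant import robot
print(robot.sign_off())"
```

```text
the job is handed in; nothing more can be done
None
```

All four flasks stand upright in their matching clamps, placed smallest to largest and released; the beaker and rack were left alone, and the job was handed in at about 31 s.

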